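# Gauge the pigment canister and show the rod for reading

## Robot

A 7-joint arm with a two-finger parallel gripper is mounted at the origin on the work surface. World frame = base frame: x ahead of the robot, y to its left, z up, the work surface at z = 0. Lengths are in m, angles in rad, forces in N, time in s.
With the tool pointing down it reaches from about 0.4 to 0.85 m from the base axis. Payload 10.4 kg.
Tool frame: the origin (TCP) lies on the centre line of the jaws, within the pads' length; the fingertips stand 17 mm ahead of it and the grasp point (between the pads) lies 2 mm behind it; x points along the fingers, z is the direction in which the jaws open and shut, and the axes are right-handed (so a half turn about x gives the same grasp; the last joint's range is limited). The gripper opens to 87 mm and grips with 3 to 60 N. Pads are 19 mm wide; open, the fingers measure 117 mm over their backs; the gripper's body (75 mm by 190 mm) begins 51 mm behind the grasp point.
Start: joints at [-1.259, 0.332, -0.065, 1.46, 0.022, 1.35, -0.088], TCP at [0.205, 0.59, 0.24] pointing down, gripper open.
Joint ranges: [-2.6, 2.6], [-0.5, 2.12], [-1.47, 1.34], [0.16, 2.42], [-1.27, 4.41], [0.06, 2.06], [-2.6, 2.6]. Speed limits (rad/s): [2.22, 2.22, 2.79, 2.79, 3.14, 3.14, 3.14].

## Interface

Orientations are given as a unit quaternion [x, y, z, w].
In Python, from bench import r gives the robot as it stands. The module is installed in compiled form; this text tells all that it offers.
- The arm moves only by the tool arm_command, never from a script. Its argument "plan" is a list of rows, each a list of 4 numbers: the shift along the tool's x, y, z in mm, then the turn about the tool's x in degrees. A call has 1 to 20 rows; each row shifts and turns the commanded pose from where the row before left it, along the tool's axes as they then stand; what a row does not reach is not made up. A row lasts 1/8 s, in which the tool goes at most 62.5 mm and 10.7 degrees, less where a joint would pass 70% of its speed; a pose out of reach is approached as far as the arm can. A call with a gripper value outside its range is refused whole. "jaw" is the opening, from -1 (shut) to 1 (fully open), set as the call begins (left out, the last holds). The fingers move at their own pace and stop on an object; "force" is the grip in N (left out, the last holds). Time passes only in rows, so rows that do not move let the fingers close. It gives the time, the measured TCP pose, the force and the opening at its end, in the units of the state.
- r.read_state(): the state, without advancing time (a new reading comes with each control period).
- r.camera(name): name is "scene" or "top"; returns a dict with "frame" (384x512x3 uint8, blue, green, red), "fx", "fy", "cx", "cy" (pixels), "dist" ([k1, k2, p1, p2, k3] as OpenCV has them; the pictures are not rectified), "extrinsics" (4x4, takes a point from world to camera coordinates). Camera axes: x right, y down, z forward; pixel columns grow to the right and rows downward; lengths in m; the calibration is good to about 2 mm. A picture is of the moment at which its call begins. There is no depth.
- r.close_job(): hands the job in, once; it reports no verdict.
Trained networks look in a picture, given as the dict that the camera call returned (one of the last four; its "shot" number tells which), for a name from the list of things; names that differ only in an ending like _2 or _b are one class to them, and where a whole thing is asked for, a point or a joint stands for the part that bears it (a point fixed in the world has none). Each returns a list of dicts, best first, with "confidence" (0 to 1); they miss things now and then, are a little off and sometimes report something else, mostly with a low value. They report only what shows in the picture. A call takes as long as a camera call. They do not tell look-alikes from the thing itself.
- r.find_in(picture, label): "xyz" ([x, y, z] in m, in world coordinates, good to about 4 mm: the middle of the surface that is visible of it).
- r.regions_of(picture, label): "mask" (384x512 bool, what is visible of it).
- r.spot_point(picture, label): "xyz" ([x, y, z] in m, in world coordinates, good to about 4 mm: a listed point, or the origin of a listed thing).
The state is a dict: "time": time; "joint_positions": joint angles; "joint_vel": joint speeds; "joint_torque": joint torques, N m; "ee_pos": TCP position; "eef_rot": TCP orientation; "ft_force": force on the tool from outside, world axes, zero at the start; "torque": the same for the moment, N m; "width": finger opening in m.
Only numpy, scipy, OpenCV 4.12 (cv2) and the standard library are available. Lean on these libraries where they do the work, as an engineer would, in place of code of your own. Each camera call takes 0.05 s, during which the arm holds its last target. There are 200 camera calls.

## Task

In this colour lab, first slide the round white reading plate along the bench, without lifting or tipping it, so that it lies centred in the blue ring. Then take the red-handled gauge rod from its cradle, push it tip first and gently into the canister's sloping guide tube until its brass collar stops on the orange mouth, and draw it fully out again. Finish still gripping the rod in the air, level and still, with its tip a few centimetres above the middle of the plate for reading, touching nothing else; leave the two jars and the red lacquer bottle where they stand.

Things in the scene. Friction and masses are not known exactly. Their poses are not given: they have to be found in the camera images.
- plate_center (a point): Round white ceramic reading plate, loose, with a blue band round its edge and a thin black cross on top: a solid disc 100 mm in diameter, 20 mm thick, about 0.3 kg, lying flat on the bench. The point is its centre, half-way up (10 mm above the bench).
- plate: The same reading plate; origin at the centre of its underside, z up.
- spot: Flat blue ring printed on the bench (outer diameter 120 mm, inner 108 mm, white inside, no height): the plate's target. Origin at its centre, on the bench.
- gauge_grip (a point): Gauge rod (loose, straight, 0.12 kg): middle of its red handle, 70 mm long and 20 x 20 mm across, where to grip it. Its x axis runs along the rod from tip to tail; z is up as it lies level in the cradle, 60 mm above the bench, tip roughly towards the robot. Behind the handle is a black square tail, 14 mm across, 25 mm long. It balances about 30 mm from this point towards the tip.
- gauge_collar (a point): Centre of the stop face (tip side) of the rod's brass collar, on the rod's axis, 43 mm from gauge_grip towards the tip. The collar is 34 mm in diameter, 8 mm thick, against the handle's end. Axes as gauge_grip.
- gauge_tip (a point): Tip of the rod's steel shaft (12 mm diameter, 120 mm from collar stop face to tip, 5 mm chamfer, red and black bands near the tip), on the axis, 163 mm from gauge_grip. Axes as gauge_grip.
- cradle: Fixed grey cradle: base 220 x 60 x 8 mm with two slotted posts 40 mm wide and 10 mm thick, tops 66 mm above the bench, under shaft and tail, 90 mm to the tip side and 93 mm to the tail side of the origin; the handle between them is free. Origin on the bench below the collar's stop face; x runs along the rod from tip to tail.
- canister: Fixed white canister with a blue band and black screw cap on a 130 mm square steel foot 8 mm high: 110 mm in diameter, 158 mm high. Origin at the centre of its underside, z up; the guide tube leaves its shoulder towards its own +x, which points roughly away from the robot.
- guide_tube: Steel guide tube fixed in the canister, bore 18 mm, outside 25 mm, length 70 mm, with an orange flange 36 mm in diameter and 6 mm thick at its mouth. Origin: centre of the mouth, 155 mm above the bench, 105 mm from the canister's axis; z points out of the mouth along the bore, away from the canister, 40 degrees above level. The rod goes in freely, 120 mm, until the collar meets the flange.
- jar_navy: Bystander: loose jar with dark blue filling and white lid, 58 mm diameter, 63 mm high; origin under its centre.
- jar_plum: Bystander: loose jar with plum filling and white lid, 58 mm diameter, 63 mm high; origin under its centre.
- lacquer: Bystander: loose small red lacquer bottle with black cap, 30 mm diameter, 64 mm high; origin under its centre.
Not all that is in view belongs to the job. There is more than one size of the plate; the job needs the largest.

How it is judged:
On the way, in this order (a step that is already met when the one before it is completed fails the run):
1. the reading plate lies at rest in the blue ring, centre within 15 mm of the ring's (horizontal distance between plate_center and spot below 0.015 m and linear speed of plate below 0.02 m/s), for 0.2 s.
2. the gauge rod is in the guide tube with its collar on the mouth (gap under 4 mm) (z of gauge_collar in the frame of guide_tube below 0.004 m and z of gauge_tip in the frame of guide_tube below -0.112 m and x of gauge_collar in the frame of guide_tube between -0.008 and 0.008 m and y of gauge_collar in the frame of guide_tube between -0.008 and 0.008 m), for 0.1 s.
3. the rod is drawn out: its tip is more than 5 mm outside the mouth (z of gauge_tip in the frame of guide_tube above 0.005 m), for 0.1 s.
At the end, for the whole second after the job is handed in: The plate rests within 15 mm of the ring's centre; the fingers hold the gauge rod still, level within about 8.5 degrees, its tip within 35 mm (horizontally) of the plate's centre and 35 to 150 mm above the bench, the rod touching neither plate, cradle, canister, guide tube, jars nor bottle (all of step 1 and horizontal distance between gauge_tip and plate_center below 0.035 m and height (world z) of gauge_tip between 0.035 and 0.15 m and angle between gauge_tip's own x axis and vertical between 1.42 and 1.72 rad and contact force between the fingers and gauge above 1 N and linear speed of gauge below 0.03 m/s and contact force between gauge and plate below 0.2 N and contact force between gauge and cradle below 0.2 N and contact force between gauge and canister below 0.2 N and contact force between gauge and guide_tube below 0.2 N and contact force between gauge and jar_navy below 0.2 N and contact force between gauge and jar_plum below 0.2 N and contact force between gauge and lacquer below 0.2 N); the arm keeps its last pose, push and grip.
It fails at once if a jar or the lacquer bottle is moved more than 20 mm (distance of any of jar_navy, jar_plum, lacquer from where it was at the start of the episode above 0.02 m).
It fails at once if the plate is lifted more than 10 mm or tipped more than 14 degrees (height (world z) of plate_center above 0.02 m or angle between plate_center's own z axis and vertical above 0.25 rad).
It fails at once if the rod is rammed against the canister or its tube with more than 40 N (contact force between gauge and canister above 40 N or contact force between gauge and guide_tube above 40 N).
It also fails if it takes over 72 s, if anything falls off the work surface, if the arm or the gripper's body presses on something with over 40 N, if the wrist force passes 120 N, or if a joint passes its speed limit or range.

## Working session

There is one attempt and no reset: what is moved stays moved. The work goes in short steps, Python scripts to look and compute and a tool call to move; the robot and the scene stay as the last step left them, time stands still between calls to the robot, and variables do not carry over. Pictures are saved under pics/ and viewed, about 8 in all and at most 12, crops included, and the job is handed in when it is done.

Besides the shell and the picture viewer there is one more tool, called after "Request:" in YAML: its name, and indented under it one key for each argument. arm_command: Moves the arm, as the interface text tells. Its arguments: {"type":"object","properties":{"plan":{"type":"array","items":{"type":"array","items":{"type":"number"}}},"jaw":{"type":"number"},"force":{"type":"number"}},"required":["plan"]}

```bash
mkdir -p pics; cat > h.py <<'E'
import numpy as np, cv2
from scipy.spatial.transform import Rotation as R
from bench import r
np.set_printoptions(precision=4,suppress=True)
def ray(c,uv):
    K=np.array([[c['fx'],0,c['cx']],[0,c['fy'],c['cy']],[0,0,1.]])
    p=cv2.undistortPoints(np.array(uv,float).reshape(-1,1,2),K,np.array(c['dist'],float))[:,0]
    E=np.array(c['extrinsics']); d=np.c_[p,np.ones(len(p))]@E[:3,:3]
    o=-E[:3,:3].T@E[:3,3]; return o,d
def onz(c,uv,z):
    o,d=ray(c,uv); return o+d*((z-o[2])/d[:,2])[:,None]
def proj(c,X):
    K=np.array([[c['fx'],0,c['cx']],[0,c['fy'],c['cy']],[0,0,1.]]);E=np.array(c['extrinsics'])
    return cv2.projectPoints(np.array(X,float).reshape(-1,3),cv2.Rodrigues(E[:3,:3])[0],E[:3,3],K,np.array(c['dist'],float))[0][:,0]
E
cat > a.py <<'E'
from h import *
s=r.read_state(); print(s['time'],s['ee_pos'],s['eef_rot'],s['width'],R.from_quat(s['eef_rot']).as_matrix())
for n in ['scene','top']:
    c=r.camera(n); cv2.imwrite(f'pics/{n}0.png',cv2.resize(c['frame'],None,fx=1.5,fy=1.5))
    E=np.array(c['extrinsics']); print(n,'cam at',-E[:3,:3].T@E[:3,3],c['fx'])
    for l in ['plate_center','spot','gauge_grip','gauge_collar','gauge_tip','cradle','canister','guide_tube','jar_navy','jar_plum','lacquer']:
        print(l,[(np.round(d['xyz'],3).tolist(),round(d['confidence'],2)) for d in r.spot_point(c,l)[:4]])
E
python3 a.py
```

```text
0.0 [0.2053 0.5899 0.2388] [-0.41    0.5767  0.4094  0.5759] 0.08695290381817877 [[-0.0004 -0.9445  0.3286]
 [-0.0014  0.3286  0.9445]
 [-1.     -0.0001 -0.0014]]
scene cam at [1.1949 0.0169 1.1001] 443.4661960907621
plate_center [([0.515, -0.363, 0.011], 0.83), ([0.654, -0.356, 0.011], 0.71), ([0.377, -0.407, 0.005], 0.59)]
spot [([0.545, -0.192, -0.002], 0.56)]
gauge_grip [([0.538, 0.321, 0.061], 0.85)]
gauge_collar [([0.497, 0.305, 0.062], 0.75)]
gauge_tip [([0.379, 0.27, 0.058], 0.94)]
cradle [([0.494, 0.308, -0.001], 0.66)]
canister [([0.457, 0.083, 0.002], 0.65)]
guide_tube [([0.562, 0.107, 0.152], 0.6)]
jar_navy [([0.72, 0.085, -0.0], 0.95), ([0.714, 0.457, 0.0], 0.52)]
jar_plum [([0.714, 0.458, -0.002], 0.8)]
lacquer [([0.711, -0.252, 0.0], 0.72)]
top cam at [ 0.2655 -0.004   1.4048] 408.00123910388066
plate_center [([0.517, -0.36, 0.014], 0.7), ([0.652, -0.359, 0.011], 0.68), ([0.38, -0.405, 0.005], 0.55), ([0.493, 0.305, -0.0], 0.27)]
spot [([0.549, -0.194, -0.002], 0.63)]
gauge_grip [([0.534, 0.316, 0.063], 0.73)]
gauge_collar [([0.494, 0.307, 0.062], 0.61)]
gauge_tip [([0.381, 0.274, 0.059], 0.62), ([0.728, 0.089, -0.001], 0.23)]
cradle [([0.493, 0.306, 0.002], 0.71), ([0.514, -0.361, -0.002], 0.15)]
canister [([0.46, 0.083, 0.001], 0.91)]
guide_tube [([0.564, 0.11, 0.154], 0.55)]
jar_navy [([0.726, 0.088, -0.001], 0.59)]
jar_plum [([0.711, 0.458, -0.004], 0.63), ([0.519, -0.357, 0.015], 0.55)]
lacquer [([0.71, -0.252, -0.001], 0.62)]
```

View pics/scene0.png

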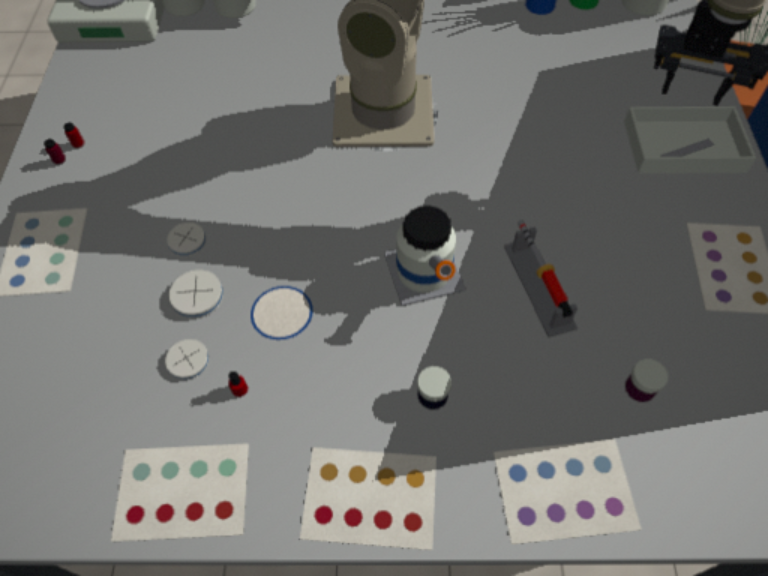

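View pics/top0.png

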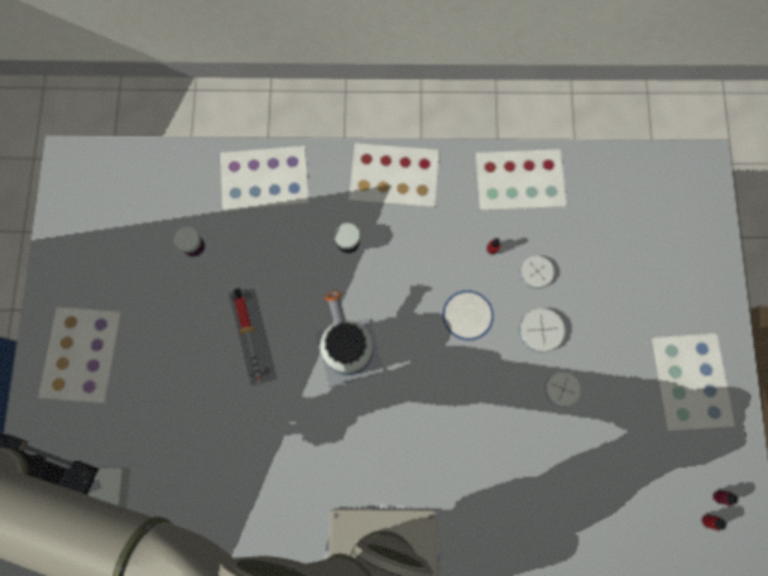

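The scene view shows three plates, the largest at pixel (195,293). It also shows the ring at (281,312), the lacquer bottle at (238,384), the tube mouth at (445,270) and the rod running from (520,235) to (565,310). The top view agrees: plate (543,329), ring (468,315), mouth (334,297). The tool always points down, so the rod will have to pivot in the jaws for the 40° tube. The plate goes first: I'll push it with a fork of both fingers.

```bash
cat >> h.py <<'E'
def rows(tgts,start=None,vmax=50,tmax=9.5):
    """tgts: (x,y,z,yaw of tool z in deg[,mm per row]); prints rows"""
    s=r.read_state()
    p=np.array(s['ee_pos']); M=R.from_quat(s['eef_rot']).as_matrix(); yaw=np.degrees(np.arctan2(M[1,2],M[0,2]))
    if start is not None: p=np.array(start[:3]);yaw=start[3]
    for t in tgts:
        v=t[4] if len(t)>4 else vmax
        P=np.array(t[:3]); dy=t[3]-yaw; n=int(max(1,np.ceil(np.linalg.norm(P-p)*1000/v),np.ceil(abs(dy)/tmax)))
        out=[]; q0=p.copy(); y0=yaw
        for k in range(1,n+1):
            a=np.radians(yaw); X=np.array([0,0,-1.]); Z=np.array([np.cos(a),np.sin(a),0]); Y=np.cross(Z,X)
            d=(q0+(P-q0)*k/n-p)*1000; row=[round(float(d@A)) for A in (X,Y,Z)]
            tn=round(-(y0+dy*k/n-yaw)); row.append(tn); out.append(row)
            p=p+(X*row[0]+Y*row[1]+Z*row[2])/1000; yaw-=tn
        print(t,'n',n,str(out).replace(' ',''))
    print('end',p,yaw)
E
cat > b.py <<'E'
from h import *
pl=np.array([.516,-.3615]);sp=np.array([.547,-.193]);d=(sp-pl);L=np.linalg.norm(d);d/=L
yw=np.degrees(np.arctan2(d[1],d[0]))-90
b=pl-d*.085;print(L,d,yw,b)
rows([(.48,.32,.25,55),(*b,.25,yw)])
E
python3 b.py
```

```text
0.17132790198913894 [0.1809 0.9835] -10.424492923958255 [ 0.5006 -0.4451]
(0.48, 0.32, 0.25, 55) n 8 [[-1,-44,-21,2],[-2,-44,-19,2],[-1,-45,-17,2],[-1,-45,-16,2],[-1,-46,-15,2],[-2,-46,-12,2],[-1,-47,-12,2],[-1,-48,-9,2]]
(np.float64(0.5006201350194142), np.float64(-0.4450970080396359), 0.25, np.float64(-10.424492923958255)) n 16 [[0,-29,-38,4],[0,-31,-37,4],[0,-33,-34,4],[0,-36,-31,4],[0,-38,-29,4],[0,-40,-26,4],[0,-42,-24,5],[0,-44,-19,4],[0,-45,-17,4],[0,-45,-14,4],[0,-47,-10,4],[0,-47,-7,4],[0,-48,-3,4],[0,-48,0,4],[0,-48,3,4],[0,-47,6,4]]
end [ 0.5006 -0.445   0.2496] -10.18054719495963
```

Request:
arm_command:
  plan:
    - [-1, -44, -21, 2]
    - [-2, -44, -19, 2]
    - [-1, -45, -17, 2]
    - [-1, -45, -16, 2]
    - [-1, -46, -15, 2]
    - [-2, -46, -12, 2]
    - [-1, -47, -12, 2]
    - [-1, -48, -9, 2]
  jaw: 0.38

```text
time: 2.2
ee_pos: [0.4813, 0.3186, 0.2499]
eef_rot: [-0.325, 0.628, 0.325, 0.628]
ft_force: [0.1, -0.3, -0.1]
width: 0.0603
```

Request:
arm_command:
  plan:
    - [0, -29, -38, 4]
    - [0, -31, -37, 4]
    - [0, -33, -34, 4]
    - [0, -36, -31, 4]
    - [0, -38, -29, 4]
    - [0, -40, -26, 4]
    - [0, -42, -24, 5]
    - [0, -44, -19, 4]
    - [0, -45, -17, 4]
    - [0, -45, -14, 4]
    - [0, -47, -10, 4]
    - [0, -47, -7, 4]
    - [0, -48, -3, 4]
    - [0, -48, 0, 4]
    - [0, -48, 3, 4]
    - [0, -47, 6, 4]

```text
time: 4.2
ee_pos: [0.5008, -0.4464, 0.2495]
eef_rot: [0.063, 0.704, -0.063, 0.704]
ft_force: [0.9, 0.5, -0.2]
width: 0.0599
```

Request:
arm_command:
  plan:
    - [45, 0, 0, 0]
    - [45, 0, 0, 0]
    - [45, 0, 0, 0]
    - [45, 0, 0, 0]
    - [35, 0, 0, 0]
    - [11, 0, 0, 0]
    - [0, 0, 0, 0]

```text
time: 5.08
ee_pos: [0.5006, -0.4451, 0.0237]
eef_rot: [0.063, 0.704, -0.063, 0.704]
ft_force: [0.8, 0.3, 0.3]
width: 0.06
```

Request:
arm_command:
  plan:
    - [0, 15, 0, 0]
    - [0, 10, 0, 0]
    - [0, 8, 0, 0]
    - [0, 10, 0, 0]
    - [0, 12, 0, 0]
    - [0, 12, 0, 0]
    - [0, 12, 0, 0]
    - [0, 12, 0, 0]
    - [0, 12, 0, 0]
    - [0, 12, 0, 0]
    - [0, 12, 0, 0]
    - [0, 12, 0, 0]
    - [0, 12, 0, 0]
    - [0, 12, 0, 0]
    - [0, 10, 0, 0]
    - [0, 7, 0, 0]
    - [0, 4, 0, 0]
    - [0, 2, 0, 0]
    - [0, 0, 0, 0]

```text
time: 7.45
ee_pos: [0.5334, -0.2618, 0.0234]
eef_rot: [0.063, 0.704, -0.063, 0.704]
ft_force: [0.2, -1.6, 2.4]
width: 0.0598
```

```bash
cat > c.py <<'E'
from h import *
for n in ['scene','top']:
    c=r.camera(n)
    if n=='scene': cv2.imwrite('pics/s1.png',cv2.resize(c['frame'][150:290,110:290],None,fx=3,fy=3))
    for l in ['plate_center','spot']: print(n,l,[(np.round(d['xyz'],3).tolist(),round(d['confidence'],2)) for d in r.spot_point(c,l)[:4]])
print(r.read_state()['time'])
E
python3 c.py
```

```text
scene plate_center [([0.375, -0.402, 0.005], 0.81), ([0.652, -0.356, 0.007], 0.59), ([0.544, -0.214, 0.01], 0.57)]
scene spot [([0.546, -0.19, -0.004], 0.72)]
top plate_center [([0.545, -0.212, 0.012], 0.56)]
top spot [([0.548, -0.192, 0.0], 0.55)]
7.75
```

View pics/s1.png

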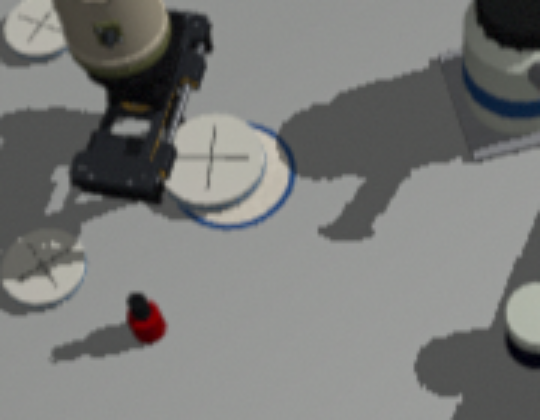

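The crop shows the plate's cross at about (212,157) and the ring's middle at about (237,175). The plate is about 20 mm short and lined up, so I'll push it 20 mm further, back off and rise.

Request:
arm_command:
  plan:
    - [0, 5, 0, 0]
    - [0, 6, 0, 0]
    - [0, 5, 0, 0]
    - [0, 3, 0, 0]
    - [0, 1, 0, 0]
    - [0, 0, 0, 0]
    - [0, -15, 0, 0]
    - [0, -30, 0, 0]
    - [-45, 0, 0, 0]
    - [-50, 0, 0, 0]
    - [-50, 0, 0, 0]
    - [-50, 0, 0, 0]

```text
time: 9.25
ee_pos: [0.5283, -0.2875, 0.2202]
eef_rot: [0.063, 0.704, -0.063, 0.704]
ft_force: [0.3, -0.0, 0.2]
width: 0.0597
```

```bash
cat > d.py <<'E'
from h import *
C={}
for n in ['scene','top']:
    c=r.camera(n); C[n]=c
    for l in ['plate_center','spot','gauge_grip','gauge_tip','guide_tube']: print(n,l,[(np.round(d['xyz'],3).tolist(),round(d['confidence'],2)) for d in r.spot_point(c,l)[:4]])
    hsv=cv2.cvtColor(c['frame'],cv2.COLOR_BGR2HSV)
    # red handle centroid at z~.065 and orange flange
    for nm,lo,hi,ctr,z in [('red',(0,150,60),(4,255,255),(.536,.318,.06),.062),('orange',(6,150,80),(16,255,255),(.563,.109,.155),.155)]:
        m=cv2.inRange(hsv,lo,hi)
        if nm=='red': m|=cv2.inRange(hsv,(174,150,60),(180,255,255))
        u=proj(c,[ctr])[0]; w=np.zeros_like(m); cv2.circle(w,tuple(int(v) for v in u),26 if nm=='red' else 16,255,-1); m&=w
        pts=np.argwhere(m)[:,::-1].astype(float)
        if len(pts)<5: print(nm,'few',len(pts));continue
        el=cv2.minAreaRect(pts.astype(np.float32)); X=onz(c,pts,z)[:,:2]; mu=X.mean(0); _,S,V=np.linalg.svd(X-mu); 
        print(n,nm,len(pts),'centroid px',pts.mean(0),'rectcentre',el[0],'xy',mu,onz(c,[el[0]],z)[0],'yaw',np.degrees(np.arctan2(V[0,1],V[0,0])),'proj',u)
        C[n,nm]=el[0]
for nm in ['red','orange']:
    if ('scene',nm) in C and ('top',nm) in C:
        (o1,d1),(o2,d2)=[ray(C[n],[C[n,nm]]) for n in ['scene','top']]
        A=np.c_[d1[0],-d2[0]]; t=np.linalg.lstsq(A,o2-o1,rcond=None)[0]; a=o1+d1[0]*t[0];b=o2+d2[0]*t[1]; print(nm,'tri',(a+b)/2,'gap',np.linalg.norm(a-b))
big=np.vstack([cv2.resize(C[n]['frame'][a:a+95,b:b+190],None,fx=3.2,fy=3.2) for n,a,b in [('scene',135,240),('top',180,140)]])
cv2.imwrite('pics/d.png',big)
print(r.read_state()['time'])
E
python3 d.py
```

```text
scene plate_center [([0.652, -0.354, 0.007], 0.67), ([0.547, -0.195, 0.012], 0.61)]
scene spot [([0.543, -0.187, -0.005], 0.64)]
scene gauge_grip [([0.494, 0.308, -0.0], 0.73), ([0.537, 0.321, 0.06], 0.61)]
scene gauge_tip [([0.378, 0.271, 0.058], 0.97)]
scene guide_tube [([0.558, 0.11, 0.155], 0.45)]
scene red 202 centroid px [368.9455 191.3861] rectcentre (368.79998779296875, 191.10003662109375) xy [0.5368 0.3175] [0.5361 0.3173 0.062 ] yaw 13.457874659474749 proj [368.9018 191.4691]
scene orange 76 centroid px [296.1053 179.5658] rectcentre (296.0, 180.0) xy [0.5586 0.109 ] [0.56   0.1086 0.155 ] yaw -10.924201114074872 proj [296.209  180.9817]
top plate_center [([0.382, -0.406, 0.005], 0.68), ([0.548, -0.192, 0.016], 0.64)]
top spot [([0.548, -0.196, 0.001], 0.67)]
top gauge_grip [([0.712, 0.459, -0.001], 0.74), ([0.493, 0.304, 0.059], 0.69), ([0.534, 0.317, 0.061], 0.64), ([0.463, 0.083, 0.002], 0.5)]
top gauge_tip [([0.377, 0.275, 0.06], 0.67), ([0.708, 0.46, -0.002], 0.37)]
top guide_tube [([0.565, 0.108, 0.154], 0.74), ([0.549, -0.188, 0.012], 0.15)]
top red 101 centroid px [161.198  207.4653] rectcentre (161.1243896484375, 207.5804901123047) xy [0.5401 0.3172] [0.5396 0.3174 0.062 ] yaw -164.59590923679258 proj [161.0122 208.7582]
top orange 11 centroid px [220.1818 198.3636] rectcentre (220.5, 198.5) xy [0.5518 0.1115] [0.5514 0.1105 0.155 ] yaw -86.14566504781583 proj [221.0749 194.9168]
red tri [0.5387 0.3162 0.0663] gap 0.0002860907148190529
orange tri [0.5536 0.1104 0.1455] gap 0.0018150472176239527
9.85
```

View pics/d.png

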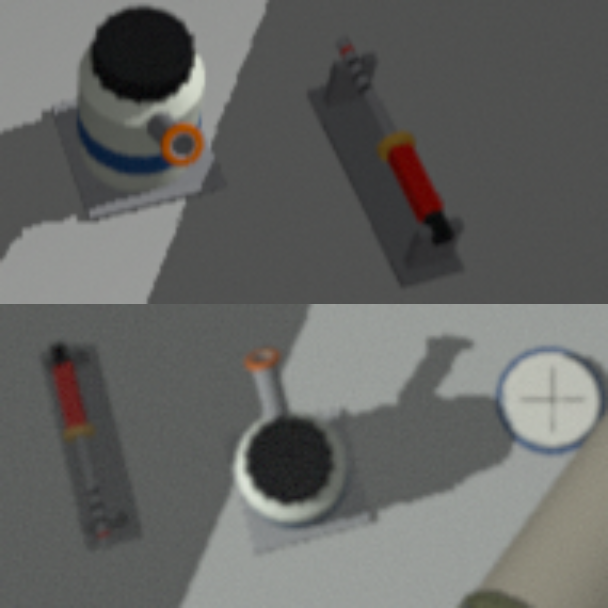

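The picture shows the plate sitting in the ring, with its cross at (553,400) in the lower half and the ring concentric. In the upper half the mouth is at (181,145) and the handle at (415,182). Next is the rod.

```bash
cat > e.py <<'E'
from h import *
rows([(.5475,.3213,.25,105.8),(.5475,.3213,.058,105.8,40)])
E
python3 e.py; cat > f.py <<'E'
from h import *
s=r.read_state();print(s['time'],s['ee_pos'],s['joint_positions'])
E
python3 f.py
```

```text
(0.5475, 0.3213, 0.25, 105.8) n 13 [[-2,46,-7,-9],[-3,47,1,-9],[-2,46,7,-9],[-3,44,15,-9],[-2,42,22,-9],[-3,37,28,-9],[-2,33,33,-8],[-3,28,38,-9],[-2,21,42,-9],[-3,15,44,-9],[-2,8,46,-9],[-3,0,47,-9],[-2,-7,46,-9]]
(0.5475, 0.3213, 0.058, 105.8, 40) n 5 [[38,0,0,0],[39,0,0,0],[38,0,0,0],[39,0,0,0],[38,0,0,0]]
end [0.5477 0.321  0.0579] 105.81354584224464
9.85 [ 0.5288 -0.2866  0.2179] [-0.2318  0.3712  0.8336  1.5934 -0.2818  1.3037  0.4653]
```

Request:
arm_command:
  plan:
    - [-2, 46, -7, -9]
    - [-3, 47, 1, -9]
    - [-2, 46, 7, -9]
    - [-3, 44, 15, -9]
    - [-2, 42, 22, -9]
    - [-3, 37, 28, -9]
    - [-2, 33, 33, -8]
    - [-3, 28, 38, -9]
    - [-2, 21, 42, -9]
    - [-3, 15, 44, -9]
    - [-2, 8, 46, -9]
    - [-3, 0, 47, -9]
    - [-2, -7, 46, -9]
    - [0, 0, 0, 0]
  jaw: 0.8

```text
time: 11.6
ee_pos: [0.5464, 0.3254, 0.2494]
eef_rot: [-0.565, 0.424, 0.566, 0.424]
ft_force: [0.0, -0.9, 0.1]
width: 0.0785
```

Request:
arm_command:
  plan:
    - [40, 0, 0, 0]
    - [40, 0, 0, 0]
    - [40, 0, 0, 0]
    - [40, 0, 0, 0]
    - [32, 0, 0, 0]
    - [0, 0, 0, 0]

```text
time: 12.35
ee_pos: [0.5466, 0.3191, 0.0561]
eef_rot: [-0.563, 0.429, 0.564, 0.425]
ft_force: [0.7, -0.5, 1.1]
width: 0.0785
```

```bash
cat > g.py <<'E'
from h import *
s=r.read_state();M=R.from_quat(s['eef_rot']).as_matrix();print(s['time'],s['ee_pos'],np.degrees(np.arctan2(M[1,2],M[0,2])),s['ft_force'])
c=r.camera('scene'); u=proj(c,[s['ee_pos']])[0]; print(u)
a,b=int(u[1])-60,int(u[0])-80
cv2.imwrite('pics/g.png',cv2.resize(c['frame'][a:a+120,b:b+160],None,fx=4,fy=4))
E
python3 g.py
```

```text
12.35 [0.5466 0.3191 0.0561] 105.72828318832688 [ 0.7457 -0.4601  1.1346]
[369.5428 195.4463]
```

View pics/g.png

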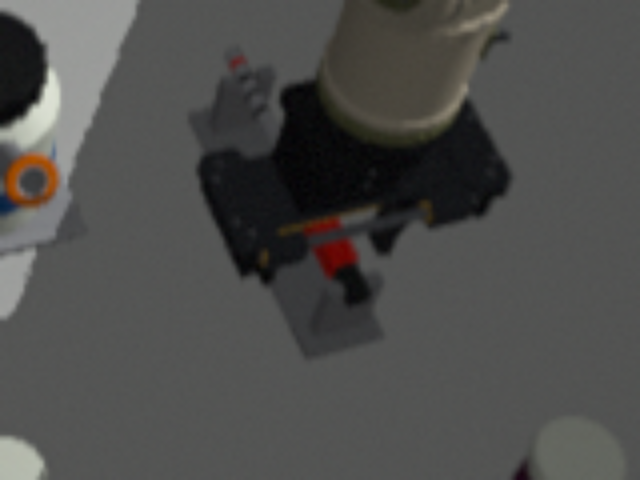

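Request:
arm_command:
  plan:
    - [0, 0, 0, 0]
    - [0, 0, 0, 0]
    - [0, 0, 0, 0]
    - [0, 0, 0, 0]
    - [0, 0, 0, 0]
    - [0, 0, 0, 0]
  jaw: -1
  force: 25

```text
time: 13.15
ee_pos: [0.5479, 0.321, 0.0586]
eef_rot: [-0.564, 0.426, 0.564, 0.426]
ft_force: [1.0, 0.7, 0.3]
width: 0.0261
```

Request:
arm_command:
  plan:
    - [-10, 0, 0, 0]
    - [-20, 0, 0, 0]
    - [-20, 0, 0, 0]
    - [-10, 0, 0, 0]
    - [0, -22, -27, 0]
    - [0, -22, -27, 0]
    - [0, -22, -27, 0]
    - [0, -22, -27, 0]
    - [0, 0, 0, 0]

```text
time: 14.28
ee_pos: [0.664, 0.2376, 0.1187]
eef_rot: [0.564, -0.428, -0.562, -0.427]
ft_force: [-0.4, -0.4, -0.9]
width: 0.0197
```

Request:
arm_command:
  plan:
    - [0, 0, 0, 0]
    - [0, 0, 0, 0]
    - [0, 0, 0, 0]
    - [0, 0, 0, 0]
    - [0, 0, 0, 0]
    - [0, 0, 0, 0]
  force: 3

```text
time: 15.02
ee_pos: [0.662, 0.2411, 0.1186]
eef_rot: [-0.564, 0.426, 0.564, 0.427]
ft_force: [0.3, 0.8, -1.2]
width: 0.02
```

```bash
cat > g.py <<'E'
from h import *
import sys
s=r.read_state();M=R.from_quat(s['eef_rot']).as_matrix();print(s['time'],s['ee_pos'],np.degrees(np.arctan2(M[1,2],M[0,2])),s['ft_force'],s['width'])
im=[]
for n in ['scene','top']:
    c=r.camera(n); u=proj(c,[s['ee_pos']])[0]
    a,b=int(u[1])-60,int(u[0])-90
    a=max(a,0); b=max(b,0); im.append(cv2.resize(c['frame'][a:a+100,b:b+190],(608,320))); print(n,'origin',b,a,'scale 3.2')
    for l in ['gauge_tip','gauge_collar','gauge_grip']: print(n,l,[(np.round(d['xyz'],3).tolist(),round(d['confidence'],2)) for d in r.spot_point(c,l)[:2]])
cv2.imwrite(sys.argv[1],np.vstack(im)[:600])
E
python3 g.py pics/g2.png
```

```text
15.025 [0.662  0.2411 0.1186] 105.81727013224713 [ 0.3096  0.848  -1.1551] 0.019973644834043503
scene origin 259 161 scale 3.2
scene gauge_tip []
scene gauge_collar [([0.624, 0.23, 0.079], 0.58)]
scene gauge_grip [([0.656, 0.24, 0.107], 0.39)]
top origin 92 107 scale 3.2
top gauge_tip [([0.562, 0.104, 0.158], 0.19)]
top gauge_collar []
top gauge_grip []
```

View pics/g2.png

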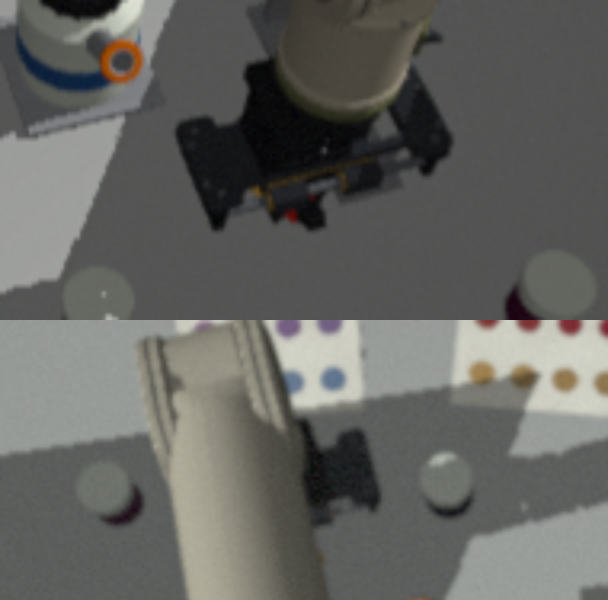

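The grip point and collar give a slope of about 40–46°, so the rod drooped at 3 N, with its tip hidden behind the gripper. I'll tighten, lift and turn the rod side-on to measure its angle in the jaws.

Request:
arm_command:
  plan:
    - [0, 0, 0, 0]
    - [0, 0, 0, 0]
    - [-20, 0, 0, 0]
    - [-30, 0, 0, 0]
    - [-30, 0, 0, 0]
    - [0, 0, 0, 10]
    - [0, 0, 0, 10]
    - [0, 0, 0, 10]
    - [0, 0, 0, 10]
    - [0, 0, 0, 10]
    - [0, 0, 0, 10]
    - [0, 0, 0, 10]
    - [0, 0, 0, 10]
    - [0, 0, 0, 10]
    - [0, 0, 0, 0]
  force: 30

```text
time: 17.3
ee_pos: [0.6622, 0.2413, 0.1998]
eef_rot: [-0.098, 0.7, 0.098, 0.701]
ft_force: [-0.5, -0.3, -1.4]
width: 0.0197
```

```bash
python3 g.py pics/g3.png
```

```text
17.3 [0.6622 0.2413 0.1998] 15.896962023279437 [-0.5103 -0.2984 -1.4381] 0.01974104897060749
scene origin 265 145 scale 3.2
scene gauge_tip []
scene gauge_collar [([0.544, -0.189, -0.004], 0.4)]
scene gauge_grip [([0.664, 0.252, 0.188], 0.41)]
top origin 87 99 scale 3.2
top gauge_tip []
top gauge_collar [([0.727, 0.09, 0.002], 0.62)]
top gauge_grip []
```

View pics/g3.png

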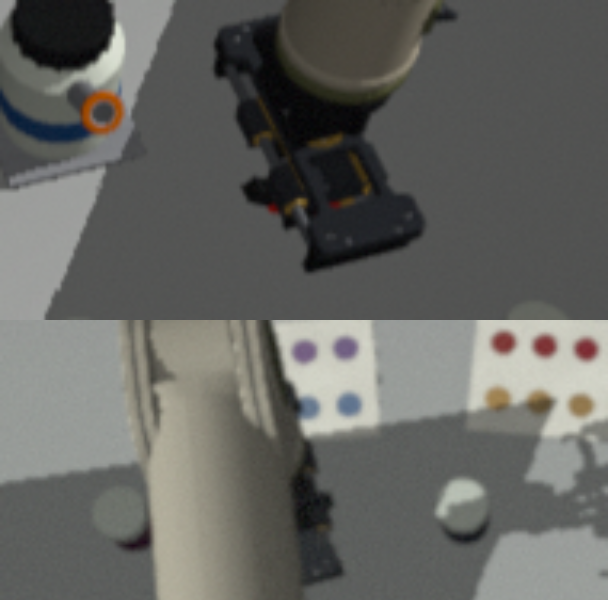

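The tip is still hidden under the body, with only the tail visible at (258,190). I'll turn a further 60° so the tip faces the camera.

Request:
arm_command:
  plan:
    - [0, 0, 0, 10]
    - [0, 0, 0, 10]
    - [0, 0, 0, 10]
    - [0, 0, 0, 10]
    - [0, 0, 0, 10]
    - [0, 0, 0, 10]
    - [0, 0, 0, 0]

```text
time: 18.58
ee_pos: [0.662, 0.2412, 0.1984]
eef_rot: [0.265, 0.655, -0.266, 0.655]
ft_force: [0.5, -0.3, -1.7]
width: 0.0195
```

```bash
python3 g.py pics/g4.png
```

```text
18.575 [0.662  0.2412 0.1984] -44.08572413154791 [ 0.4733 -0.3047 -1.6525] 0.01948618362592216
scene origin 265 145 scale 3.2
scene gauge_tip [([0.757, 0.339, 0.08], 0.72)]
scene gauge_collar [([0.694, 0.272, 0.157], 0.76)]
scene gauge_grip [([0.672, 0.25, 0.182], 0.65), ([0.461, 0.084, 0.002], 0.37)]
top origin 88 100 scale 3.2
top gauge_tip []
top gauge_collar []
top gauge_grip [([0.667, 0.246, 0.187], 0.5)]
```

View pics/g4.png

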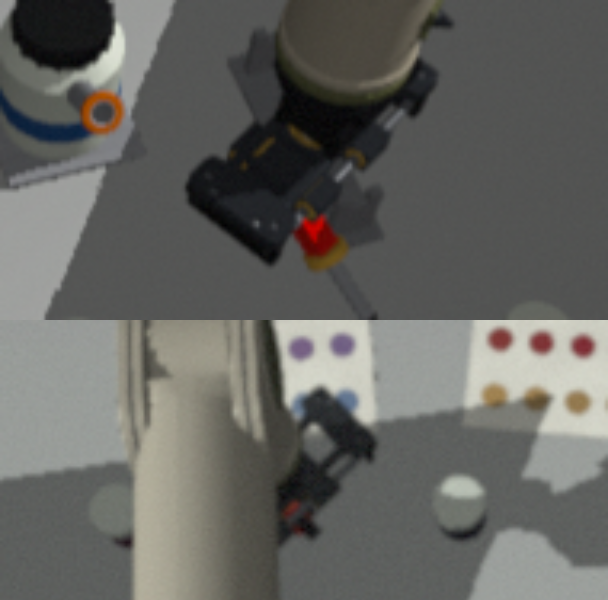

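```bash
cat > k.py <<'E'
from h import *
s=r.read_state();M=R.from_quat(s['eef_rot']).as_matrix();p=np.array(s['ee_pos'])
c=r.camera('scene'); n=M[:,2]
def plane(uv):
    o,d=ray(c,uv); t=((p-o)@n)/(d@n); X=o+d*t[:,None]-p; return np.c_[X@M[:,0],X@M[:,1]]*1000  # (down x, toward-tip y) mm
for l in ['gauge_tip','gauge_collar']:
  for g in r.regions_of(c,l)[:2]:
    m=g['mask']; pts=np.argwhere(m)[:,::-1].astype(float); q=plane(pts)
    print(l,g['confidence'],len(pts),pts.min(0),pts.max(0),q.min(0),q.max(0))
    sh=q[q[:,1]>75]
    if len(sh)>20:
        vx,vy,x0,y0=cv2.fitLine(sh.astype(np.float32),cv2.DIST_HUBER,0,.01,.01)[:,0]
        if vy<0: vx,vy=-vx,-vy
        e=((sh-[x0,y0])@[vx,vy]); t=np.array([x0,y0])+np.array([vx,vy])*(e.max())
        print('angle',np.degrees(np.arctan2(vx,vy)),'axis x at y=0:',x0-vx/vy*y0,'tip end (x,y)',t,'spread',np.std((sh-[x0,y0])@[-vy,vx]), len(sh))
fr=cv2.resize(c['frame'][185:285,320:460],None,fx=5,fy=5);cv2.imwrite('pics/k.png',fr)
np.save('n.npy',M)
print(plane(proj(c,[[.757,.339,.08],[.694,.272,.157]])),s['time'])
E
python3 k.py
```

```text
gauge_tip 0.66 362 [357. 213.] [391. 261.] [ 2.4799 13.4276] [119.0331 133.8902]
angle 44.87264 axis x at y=0: -15.441444 tip end (x,y) [116.4121 132.441 ] spread 5.771628152767774 132
gauge_collar 0.82 397 [357. 214.] [392. 262.] [ 3.4202 12.5583] [119.9825 135.9003]
angle 45.56151 axis x at y=0: -19.428757 tip end (x,y) [118.1765 134.9342] spread 6.827404596986506 158
[[118.5535 136.3857]
 [ 44.0202  44.0239]] 18.975
```

View pics/k.png

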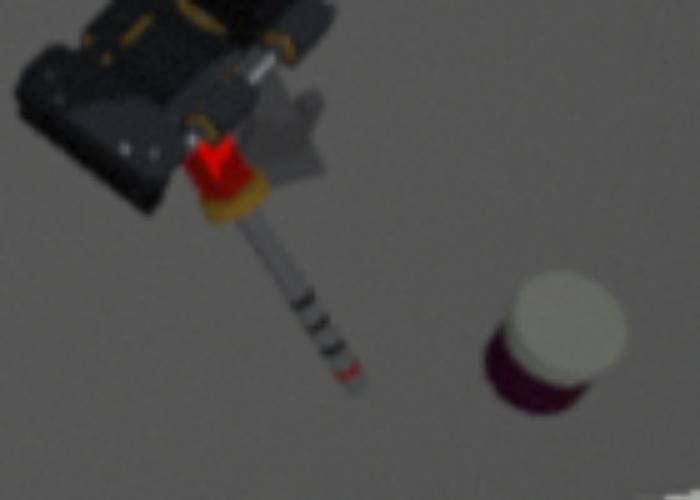

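```bash
cat >> k.py <<'E'
P=np.array([(250,227),(303,300),(318,322),(333,347),(347,372),(358,391)],float)
u=(P+.5)/5-.5+[320,185]; q=plane(u); print(q)
b,a=np.polyfit(q[:,1],q[:,0],1); print('slope deg',np.degrees(np.arctan(b)),'x at y=0',a)
E
python3 k.py | tail -8
```

```text
[ 43.9611  44.0516]] 19.125
[[ 53.5845  54.386 ]
 [ 79.4249  92.5819]
 [ 87.8844 103.7959]
 [ 98.8379 115.773 ]
 [110.5273 127.4516]
 [119.2578 136.5538]]
slope deg 38.57013347430423 x at y=0 7.783249107010449
```

```bash
cat > m.py <<'E'
from h import *
for n,ps in [('scene',[(268.75,201.6),(307.2,192.5)]),('top',[(219.7,257.2),(256.25,246.25)])]:
    c=r.camera(n); q=onz(c,ps,.008); v=q[1]-q[0]; print(n,q[:,:2],'canister yaw',np.degrees(np.arctan2(v[1],v[0]))-90,np.linalg.norm(v))
psi=np.radians(14);h=np.array([np.cos(psi),np.sin(psi),0]);ax=h*np.cos(np.radians(40))+[0,0,np.sin(np.radians(40))]
m=np.array([.560,.1085,.155])
def tcp(o): return m+ax*o+.136*h+[0,0,.119]
print(tcp(.025),tcp(0))
rows([(.68,.22,.31,20),(*tcp(.025)[:2],.31,104),(*tcp(.025),104)])
E
python3 m.py
```

```text
scene [[0.5354 0.041 ]
 [0.5053 0.1533]] canister yaw 15.010324931780062 0.1163188492108388
top [[ 0.3802  0.1209]
 [ 0.4185 -0.0031]] canister yaw -162.82749239334657 0.129785155096641
[0.7105 0.146  0.2901] [0.692  0.1414 0.274 ]
(0.68, 0.22, 0.31, 20) n 7 [[-16,0,4,-9],[-16,-1,4,-9],[-16,-2,3,-10],[-16,-2,4,-9],[-16,-3,3,-9],[-16,-3,2,-9],[-15,-3,2,-9]]
(np.float64(0.7105424600059311), np.float64(0.14603445089637818), 0.31, 104) n 9 [[0,-9,0,-9],[0,-9,-1,-10],[0,-8,-2,-9],[0,-8,-4,-9],[0,-8,-5,-10],[0,-6,-6,-9],[0,-5,-7,-9],[0,-5,-8,-10],[0,-2,-9,-9]]
(np.float64(0.7105424600059311), np.float64(0.14603445089637818), np.float64(0.29006969024216345), 104) n 1 [[19,0,0,0]]
end [0.7104 0.1458 0.2906] 103.82255246783984
```

Request:
arm_command:
  plan:
    - [-16, 0, 4, -9]
    - [-16, -1, 4, -9]
    - [-16, -2, 3, -10]
    - [-16, -2, 4, -9]
    - [-16, -3, 3, -9]
    - [-16, -3, 2, -9]
    - [-15, -3, 2, -9]
    - [0, -9, 0, -9]
    - [0, -9, -1, -10]
    - [0, -8, -2, -9]
    - [0, -8, -4, -9]
    - [0, -8, -5, -10]
    - [0, -6, -6, -9]
    - [0, -5, -7, -10]
    - [0, -5, -8, -10]
    - [0, -2, -6, -9]
    - [0, 0, 0, 0]

```text
time: 21.5
ee_pos: [0.7105, 0.1481, 0.3095]
eef_rot: [0.56, -0.432, -0.56, -0.432]
ft_force: [0.6, -0.1, -1.1]
width: 0.0199
```

```bash
cat > m2.py <<'E'
from h import *
rows([(.7099,.1492,.290,105)]); s=r.read_state(); print(s['time'],s['ee_pos'],s['ft_force'])
E
python3 m2.py; python3 g.py pics/m.png
```

```text
(0.7099, 0.1492, 0.29, 105) n 1 [[19,0,1,0]]
end [0.7103 0.1491 0.2905] 104.69740909412339
21.5 [0.7105 0.1481 0.3095] [ 0.5724 -0.0827 -1.0582]
21.5 [0.7105 0.1481 0.3095] 104.69740909412339 [ 0.5724 -0.0827 -1.0582] 0.019871663731943948
scene origin 233 138 scale 3.2
scene gauge_tip []
scene gauge_collar [([0.495, 0.308, -0.001], 0.65), ([0.672, 0.138, 0.27], 0.62)]
scene gauge_grip [([0.702, 0.148, 0.296], 0.6)]
top origin 114 71 scale 3.2
top gauge_tip [([0.711, 0.459, -0.001], 0.38)]
top gauge_collar [([0.544, -0.193, -0.002], 0.58), ([0.549, -0.194, 0.014], 0.51)]
top gauge_grip []
```

View pics/m.png

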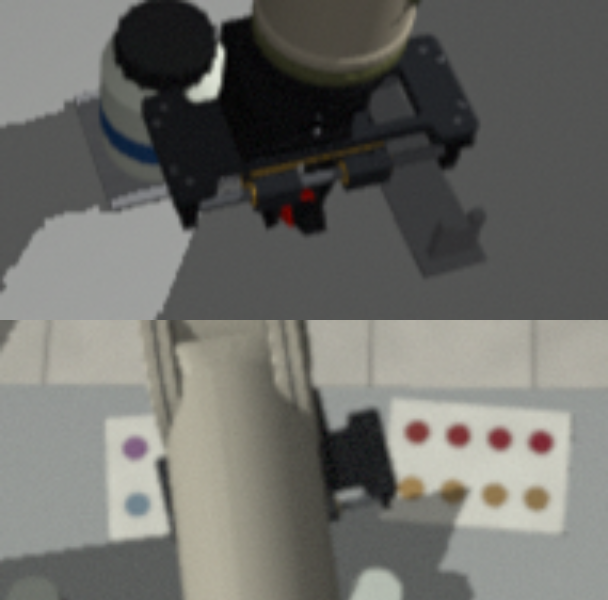

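Both views hide the tip and the mouth: scene shows only the handle's tail at (300,210), and top shows the arm in front. I'll go in slowly by dead reckoning along the bore with a soft grip, checking forces.

Request:
arm_command:
  plan:
    - [19, 0, 1, 0]
    - [0, 0, 0, 0]
    - [0, 0, 0, 0]
  force: 12

```text
time: 22.28
ee_pos: [0.7102, 0.15, 0.2912]
eef_rot: [0.56, -0.431, -0.56, -0.431]
ft_force: [-0.4, -0.1, -0.2]
width: 0.02
```

Request:
arm_command:
  plan:
    - [3.2, 3.8, 0, 0]
    - [3.2, 3.8, 0, 0]
    - [3.2, 3.8, 0, 0]
    - [3.2, 3.8, 0, 0]
    - [0, 0, 0, 0]

```text
time: 22.9
ee_pos: [0.6951, 0.1459, 0.2776]
eef_rot: [-0.56, 0.431, 0.56, 0.431]
ft_force: [0.7, 0.7, -1.3]
width: 0.0198
```

Request:
arm_command:
  plan:
    - [1.9, 2.3, 0, 0]
    - [1.9, 2.3, 0, 0]
    - [1.9, 2.3, 0, 0]
    - [1.9, 2.3, 0, 0]
    - [1.9, 2.3, 0, 0]
    - [0, 0, 0, 0]

```text
time: 23.65
ee_pos: [0.6841, 0.143, 0.2681]
eef_rot: [-0.56, 0.431, 0.56, 0.431]
ft_force: [0.7, 0.8, 0.1]
width: 0.0199
```

Request:
arm_command:
  plan:
    - [1.9, 2.3, 0, 0]
    - [1.9, 2.3, 0, 0]
    - [1.9, 2.3, 0, 0]
    - [1.9, 2.3, 0, 0]
    - [1.9, 2.3, 0, 0]
    - [0, 0, 0, 0]

```text
time: 24.4
ee_pos: [0.673, 0.14, 0.2586]
eef_rot: [-0.56, 0.431, 0.56, 0.431]
ft_force: [0.4, 0.4, -1.2]
width: 0.0199
```

```bash
cat > n.py <<'E'
from h import *
f=[];t=[]
for i in range(5):
    c=r.camera('scene'); s=r.read_state(); f.append(s['ft_force']); t.append(s['torque'])
print(s['time'],s['ee_pos'],np.mean(f,0),np.std(f,0),np.mean(t,0))
for l in ['gauge_collar','gauge_grip','gauge_tip','guide_tube']: print(l,[(np.round(d['xyz'],3).tolist(),round(d['confidence'],2)) for d in r.spot_point(c,l)[:2]])
E
python3 n.py
```

```text
24.65 [0.6733 0.1401 0.2588] [ 0.687   0.2717 -1.0807] [0.1877 0.4225 0.484 ] [ 0.0494  0.0196 -0.0205]
gauge_collar [([0.635, 0.128, 0.221], 0.46)]
gauge_grip [([0.667, 0.142, 0.247], 0.47)]
gauge_tip []
guide_tube []
```

Request:
arm_command:
  plan:
    - [3.2, 3.8, 0, 0]
    - [3.2, 3.8, 0, 0]
    - [3.2, 3.8, 0, 0]
    - [3.2, 3.8, 0, 0]
    - [3.2, 3.8, 0, 0]
    - [0, 0, 0, 0]

```text
time: 25.6
ee_pos: [0.6545, 0.1352, 0.2426]
eef_rot: [-0.56, 0.431, 0.56, 0.431]
ft_force: [0.4, 0.3, -0.0]
width: 0.0198
```

Request:
arm_command:
  plan:
    - [3.2, 3.8, 0, 0]
    - [3.2, 3.8, 0, 0]
    - [3.2, 3.8, 0, 0]
    - [3.2, 3.8, 0, 0]
    - [3.2, 3.8, 0, 0]
    - [3.2, 3.8, 0, 0]
    - [3.2, 3.8, 0, 0]
    - [3.2, 3.8, 0, 0]
    - [0, 0, 0, 0]

```text
time: 26.72
ee_pos: [0.6251, 0.1274, 0.2169]
eef_rot: [-0.56, 0.431, 0.56, 0.431]
ft_force: [1.0, 0.2, -0.6]
width: 0.0197
```

```bash
python3 n.py
```

```text
26.975 [0.6256 0.1275 0.2173] [ 0.2044  0.148  -0.9246] [0.2615 0.373  0.5032] [ 0.0612 -0.0161 -0.0053]
gauge_collar []
gauge_grip [([0.619, 0.126, 0.204], 0.42)]
gauge_tip []
guide_tube [([0.546, -0.196, 0.01], 0.25)]
```

Request:
arm_command:
  plan:
    - [2.6, 3.1, 0, 0]
    - [2.6, 3.1, 0, 0]
    - [2.6, 3.1, 0, 0]
    - [2.6, 3.1, 0, 0]
    - [2.6, 3.1, 0, 0]
    - [2.6, 3.1, 0, 0]
    - [0, 0, 0, 0]

```text
time: 28.05
ee_pos: [0.6072, 0.1227, 0.2014]
eef_rot: [-0.56, 0.431, 0.56, 0.431]
ft_force: [-0.0, -0.2, -0.7]
width: 0.02
```

Request:
arm_command:
  plan:
    - [1.3, 1.5, 0, 0]
    - [1.3, 1.5, 0, 0]
    - [1.3, 1.5, 0, 0]
    - [0, 0, 0, 0]

```text
time: 28.55
ee_pos: [0.603, 0.1216, 0.1975]
eef_rot: [-0.56, 0.431, 0.56, 0.431]
ft_force: [0.5, -0.5, 0.2]
width: 0.0202
```

```bash
python3 n.py
```

```text
28.8 [0.6032 0.1216 0.1977] [-0.2202 -0.1095 -0.7167] [0.5659 0.5616 0.3531] [0.0384 0.0032 0.0135]
gauge_collar []
gauge_grip [([0.597, 0.12, 0.182], 0.58)]
gauge_tip [([0.549, -0.194, 0.01], 0.63)]
guide_tube [([0.46, 0.084, 0.002], 0.74)]
```

Request:
arm_command:
  plan:
    - [1, 1.2, 0, 0]
    - [1, 1.2, 0, 0]
    - [0, 0, 0, 0]

```text
time: 29.38
ee_pos: [0.6008, 0.121, 0.1957]
eef_rot: [0.56, -0.431, -0.56, -0.431]
ft_force: [0.0, -1.1, -0.4]
width: 0.0198
```

Request:
arm_command:
  plan:
    - [1, 1.2, 0, 0]
    - [1, 1.2, 0, 0]
    - [0, 0, 0, 0]

```text
time: 29.75
ee_pos: [0.6005, 0.121, 0.1957]
eef_rot: [0.562, -0.429, -0.559, -0.433]
ft_force: [5.9, 1.3, 7.8]
width: 0.0199
```

```bash
python3 n.py
```

```text
30.0 [0.6005 0.121  0.1957] [5.4405 2.0341 7.4151] [0.2174 0.3386 0.1706] [ 0.418  -1.2883  0.0561]
gauge_collar []
gauge_grip [([0.596, 0.122, 0.182], 0.47)]
gauge_tip [([0.713, -0.254, -0.001], 0.19)]
guide_tube []
```

Contact came at an estimated depth of 122 mm (120 expected), with about 10 N along the bore, so the collar is on the mouth. Now I'll draw it out along the same line.

Request:
arm_command:
  plan:
    - [-2, -2.4, 0, 0]
    - [-4, -4.8, 0, 0]
    - [-6, -7, 0, 0]
    - [-6.4, -7.7, 0, 0]
    - [-6.4, -7.7, 0, 0]
    - [-6.4, -7.7, 0, 0]
    - [-6.4, -7.7, 0, 0]
    - [-6.4, -7.7, 0, 0]
    - [-6.4, -7.7, 0, 0]
    - [-6.4, -7.7, 0, 0]
    - [-6.4, -7.7, 0, 0]
    - [-6.4, -7.7, 0, 0]
    - [-6.4, -7.7, 0, 0]
    - [-6.4, -7.7, 0, 0]
    - [-6.4, -7.7, 0, 0]
    - [-6.4, -7.7, 0, 0]
    - [-6.4, -7.7, 0, 0]
    - [0, 0, 0, 0]
  force: 20

```text
time: 32.45
ee_pos: [0.717, 0.1517, 0.2954]
eef_rot: [0.56, -0.431, -0.56, -0.431]
ft_force: [-0.6, -0.2, -1.1]
width: 0.0199
```

```bash
python3 n.py
```

```text
32.7 [0.7161 0.1515 0.2951] [-0.3906 -0.3538 -1.2095] [0.4639 0.4975 0.4979] [0.0452 0.0006 0.0044]
gauge_collar [([0.68, 0.139, 0.255], 0.66)]
gauge_grip [([0.71, 0.148, 0.28], 0.67)]
gauge_tip []
guide_tube [([0.545, -0.188, -0.001], 0.58), ([0.71, -0.253, -0.004], 0.51)]
```

The rod is out, about 33 mm clear of the mouth. To level it, I'll press the shaft down onto the cradle's front post with a soft grip, so the rod pivots in the jaws.

```bash
cat > o.py <<'E'
from h import *
rows([(.5239,.3142,.31,105.8,40),(.5239,.3142,.195,105.8,40)])
E
python3 o.py
```

```text
(0.5239, 0.3142, 0.31, 105.8, 40) n 7 [[-2,21,29,0],[-2,20,30,0],[-2,21,29,0],[-2,20,30,-1],[-3,21,30,0],[-2,20,30,0],[-2,20,30,0]]
(0.5239, 0.3142, 0.195, 105.8, 40) n 3 [[38,0,0,0],[39,0,0,0],[38,0,0,0]]
end [0.5236 0.3146 0.1953] 105.82114473834991
```

Request:
arm_command:
  plan:
    - [-20, 0, 5, 0]
    - [-2, 0, 29, 0]
    - [-2, 20, 30, 0]
    - [0, 21, 30, 0]
    - [0, 20, 30, -1]
    - [0, 21, 30, 0]
    - [0, 21, 30, 0]
    - [0, 20, 24, 0]
    - [0, 20, 0, 0]
    - [38, 0, 0, 0]
    - [39, 0, 0, 0]
    - [38, 0, 0, 0]
    - [0, 0, 0, 0]

```text
time: 34.52
ee_pos: [0.5224, 0.3135, 0.2018]
eef_rot: [-0.564, 0.428, 0.565, 0.425]
ft_force: [-0.9, 0.4, 0.1]
width: 0.02
```

```bash
cat > o2.py <<'E'
from h import *
rows([(.5239,.3142,.195,105.8,40)]); s=r.read_state(); print(s['time'],s['ee_pos'],s['ft_force'])
E
python3 o2.py
```

```text
(0.5239, 0.3142, 0.195, 105.8, 40) n 1 [[7,-2,0,0]]
end [0.5244 0.314  0.1948] 105.82350296738726
34.525 [0.5224 0.3135 0.2018] [-0.9036  0.3601  0.089 ]
```

Position is good. Now I'll lower from 0.202 to about 0.069 in steps with a soft grip.

Request:
arm_command:
  plan:
    - [7, -2, 0, 0]
    - [8, 0, 0, 0]
    - [8, 0, 0, 0]
    - [8, 0, 0, 0]
    - [8, 0, 0, 0]
    - [0, 0, 0, 0]
  force: 8

```text
time: 35.28
ee_pos: [0.5255, 0.3147, 0.1644]
eef_rot: [-0.564, 0.427, 0.564, 0.426]
ft_force: [0.7, -0.5, -0.4]
width: 0.0199
```

Request:
arm_command:
  plan:
    - [8, 0, 0, 0]
    - [8, 0, 0, 0]
    - [8, 0, 0, 0]
    - [8, 0, 0, 0]
    - [8, 0, 0, 0]
    - [8, 0, 0, 0]
    - [8, 0, 0, 0]
    - [8, 0, 0, 0]
    - [8, 0, 0, 0]
    - [8, 0, 0, 0]
    - [8, 0, 0, 0]
    - [5, 0, 0, 0]
    - [0, 0, 0, 0]

```text
time: 36.9
ee_pos: [0.5256, 0.3147, 0.0718]
eef_rot: [-0.564, 0.427, 0.564, 0.426]
ft_force: [0.3, -0.7, -1.6]
width: 0.0197
```

```bash
python3 n.py
```

```text
37.15 [0.526  0.3149 0.0725] [ 0.0875 -0.0076 -0.8266] [0.2212 0.6426 0.3386] [ 0.0703 -0.0223 -0.0009]
gauge_collar [([0.477, 0.298, 0.064], 0.63)]
gauge_grip [([0.517, 0.311, 0.068], 0.79)]
gauge_tip [([0.357, 0.264, 0.054], 0.75), ([0.514, 0.315, 0.067], 0.15)]
guide_tube [([0.556, 0.11, 0.156], 0.59)]
```

Tip z 0.054 and grip z 0.068 make it about 5° tip-down. I'll lower 9 mm more, tighten, lift and check.

Request:
arm_command:
  plan:
    - [5, 0, 0, 0]
    - [4, 0, 0, 0]
    - [0, 0, 0, 0]

```text
time: 37.72
ee_pos: [0.5256, 0.3147, 0.0627]
eef_rot: [-0.564, 0.427, 0.564, 0.426]
ft_force: [0.2, 0.8, -0.5]
width: 0.0201
```

Request:
arm_command:
  plan:
    - [0, 0, 0, 0]
    - [0, 0, 0, 0]
    - [0, 0, 0, 0]
    - [0, 0, 0, 0]
    - [-10, 0, 0, 0]
    - [-20, 0, 0, 0]
    - [-30, 0, 0, 0]
    - [-30, 0, 0, 0]
    - [0, 0, 0, 0]
  force: 40

```text
time: 38.85
ee_pos: [0.5275, 0.3157, 0.1575]
eef_rot: [0.565, -0.424, -0.563, -0.429]
ft_force: [0.9, 0.2, -1.7]
width: 0.02
```

```bash
python3 n.py; cat > p.py <<'E'
from h import *
psi=np.radians(15.8);g=np.array([.5473,-.1925])+.176*np.array([np.cos(psi),np.sin(psi)]);print(g)
rows([(.62,.15,.25,105.8,45),(*g,.25,105.8,45),(*g,.1,105.8,30)])
print(r.read_state()['joint_positions'])
E
python3 p.py
```

```text
39.1 [0.5254 0.3146 0.1525] [-0.012  -0.2543 -1.3729] [0.2478 0.7457 0.5209] [ 0.0557  0.022  -0.0123]
gauge_collar [([0.477, 0.299, 0.151], 0.82)]
gauge_grip [([0.514, 0.311, 0.147], 0.81)]
gauge_tip [([0.357, 0.266, 0.15], 0.62), ([0.494, 0.311, 0.001], 0.57)]
guide_tube [([0.558, 0.109, 0.153], 0.77)]
[ 0.7167 -0.1446]
(0.62, 0.15, 0.25, 105.8, 45) n 5 [[-19,-9,-37,0],[-20,-9,-37,0],[-19,-10,-37,0],[-20,-9,-36,0],[-19,-9,-37,0]]
(np.float64(0.7166503668611542), np.float64(-0.14457867652085893), 0.25, 105.8, 45) n 7 [[0,-2,-44,0],[0,-2,-45,0],[0,-1,-44,0],[0,-2,-44,0],[0,-2,-44,0],[0,-2,-45,0],[0,-2,-44,0]]
(np.float64(0.7166503668611542), np.float64(-0.14457867652085893), 0.1, 105.8, 30) n 5 [[30,0,0,0],[30,0,0,0],[30,0,0,0],[30,0,0,0],[30,0,0,0]]
end [ 0.7171 -0.1445  0.0997] 105.81794721439628
[-0.8383  0.3689  0.2809  1.6184 -0.1087  1.1705  1.314 ]
```

Request:
arm_command:
  plan:
    - [-40, 0, 0, 0]
    - [-45, 0, 0, 0]
    - [-10, -9, -37, 0]
    - [0, -9, -37, 0]
    - [0, -10, -37, 0]
    - [0, -9, -36, 0]
    - [0, -9, -37, 0]
    - [0, -2, -44, 0]
    - [0, -2, -45, 0]
    - [0, -1, -44, 0]
    - [0, -2, -44, 0]
    - [0, -2, -44, 0]
    - [0, -2, -45, 0]
    - [0, -2, -34, 0]
    - [0, 0, -10, 0]
    - [0, 0, 0, 0]

```text
time: 41.3
ee_pos: [0.7172, -0.1445, 0.2477]
eef_rot: [-0.564, 0.427, 0.564, 0.427]
ft_force: [0.9, 0.7, -1.3]
width: 0.0198
```

Request:
arm_command:
  plan:
    - [30, 0, 0, 0]
    - [35, 0, 0, 0]
    - [35, 0, 0, 0]
    - [30, 0, 0, 0]
    - [20, 0, 0, 0]
    - [12, 0, 0, 0]
    - [5, 0, 0, 0]
    - [0, 0, 0, 0]
    - [0, 0, 0, 0]

```text
time: 42.42
ee_pos: [0.7178, -0.1445, 0.0822]
eef_rot: [0.564, -0.426, -0.564, -0.427]
ft_force: [-0.3, 0.0, -0.9]
width: 0.0197
```

```bash
cat > q.py <<'E'
from h import *
s=r.read_state(); print(s['time'],s['ee_pos'],s['ft_force'],s['width'])
I=[]
for n in ['scene','top']:
    c=r.camera(n)
    for l in ['gauge_tip','gauge_grip','plate_center','jar_navy','jar_plum','lacquer']: print(n,l,[(np.round(d['xyz'],3).tolist(),round(d['confidence'],2)) for d in r.spot_point(c,l)[:3]])
    u=proj(c,[[.6,-.18,.05]])[0].astype(int); I.append(cv2.resize(c['frame'][max(u[1]-50,0):u[1]+50,u[0]-90:u[0]+90],(540,300)))
cv2.imwrite('pics/q.png',np.vstack(I)); print(r.read_state()['joint_vel'])
E
python3 q.py
```

```text
42.425 [ 0.7178 -0.1445  0.0822] [-0.3318  0.0419 -0.9133] 0.019737124510676846
scene gauge_tip []
scene gauge_grip [([0.71, -0.147, 0.078], 0.5)]
scene plate_center [([0.375, -0.402, 0.006], 0.88), ([0.652, -0.353, 0.012], 0.63)]
scene jar_navy [([0.723, 0.088, 0.0], 0.94)]
scene jar_plum [([0.717, 0.458, -0.0], 0.58)]
scene lacquer []
top gauge_tip [([0.549, -0.19, 0.08], 0.49)]
top gauge_grip []
top plate_center [([0.551, -0.191, 0.011], 0.97), ([0.38, -0.404, 0.004], 0.81), ([0.656, -0.357, 0.012], 0.57)]
top jar_navy [([0.726, 0.088, -0.0], 0.57)]
top jar_plum [([0.711, 0.461, -0.001], 0.81), ([0.726, 0.089, -0.001], 0.61)]
top lacquer [([0.709, -0.254, -0.001], 0.41)]
[-0.0006 -0.001  -0.0019 -0.0005  0.0011 -0.0029  0.0003]
```

View pics/q.png

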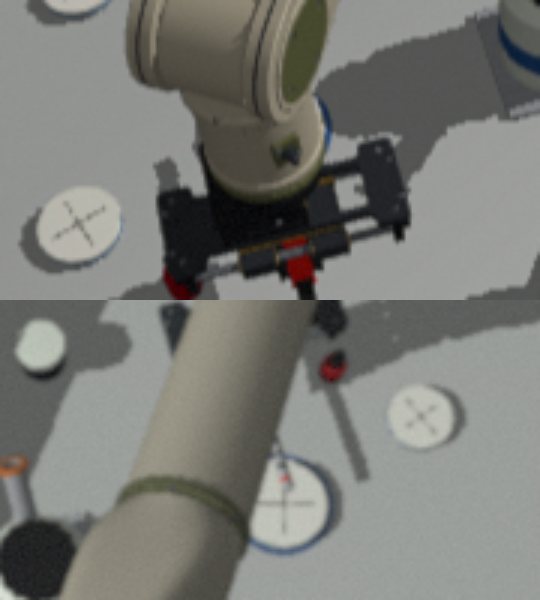

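The lower half (top view) shows the red tip at (286,480) over the plate, whose cross is at (285,503); the tip is about 7 cm above the plate's middle, which accounts for the parallax. The lacquer bottle at (333,367) and the jars stand where they were. Handing in.

```bash
python3 -c "
from bench import r
print(r.close_job(), r.read_state()['time'])"
```

```text
the job is handed in; nothing more can be done
the job is handed in; nothing more can be done
```

I finished all the steps and handed the job in at about 42.5 s of the 72 s allowed; the hand-in gives no verdict.

- **Plate:** I pushed it along the bench with the open fingers. It sits in the ring to within about 4 mm, which is the accuracy of the measurement.
- **Rod in the tube:** The tool can only point down, so I let the rod droop to about 40° in a soft 3 N grip. I then pushed it slowly into the tube until the collar stopped it. Contact came at an estimated depth of 122 mm (120 mm expected) with about 10 N along the bore.
- **Drawing out and levelling:** I drew the rod fully out, then pressed the shaft onto the cradle's front post so it pivoted back to level. It measured about 1° off level just after that.
- **Last checks:**
    - **Tip:** one view put it at (0.549, -0.190, 0.080), about 2 mm horizontally from the plate's centre.
    - **Grip and stillness:** the rod is held at 40 N with joint speeds near zero.
    - **Bystanders:** both jars and the lacquer bottle were where they started, to within measurement error.

**Not confirmed directly:** the arm hid the tip and the mouth during insertion, so the collar stop rests on travel and force alone. At the end the scene camera could not see the tip, the plate or the bottle, so those three come from the top view only.

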